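# Hang the sample pot on the rail

### The job

Hang the sample pot that has the roller head back on the bench rail: feed its rollers in at the rail's open, flared end and slide it along until it clicks fully home in the spring catch at the stop, then let go of it so that it hangs there. The pot is glass, so push gently, feeling for the click, never forcing it against the rail or stop, and leave the other things on the bench where they are.

Things in the scene. Friction and masses are not known exactly. Their poses are not given: they have to be found in the camera images.
- hanger: Loose hanger, about 0.16 kg (up to 30% off), 156 mm tall, standing upright: a glass pot (48 mm across, white lid 50 mm across up to z = 60 mm), a flat stem (10 mm in x, 6 mm in y), a head of grey rollers, bare stem again from z = 100 to 122 mm, grey grip tab on top. Origin: centre of the pot's underside; z up, x along its way of travel; a half turn about z changes nothing.
- hanger_tab (a point): Centre of the hanger's grip tab, 139 mm above the pot's underside; tab 24 mm (hanger x) by 12 mm (y) by 34 mm (z). Pinch it across its 12 mm width (y).
- hanger_head (a point): Centre of the hanger's roller head, 96 mm above the pot's underside. Head 53 mm long (hanger x), 22 mm wide (y), z = 92 to 100 mm: four upright rollers of 7 mm radius, axes at x = +-7, y = +-4 mm, so each side has a dent midway between its two side rollers; one narrow end roller, 6.5 mm radius, at x = +-20, y = 0.
- rail: Fixed level aluminium channel, 235 mm long, on a stand. Origin on the bench straight below the open mouth; x points into the rail, z up. Rollers run inside (24.5 mm wide) on lower lips at z = 130 mm, under upper lips (underside 141, top 145 mm); the stem runs in a 10 mm slot open above and below, the pot hangs below, its underside at z = 38 mm. The hanger fits only with its x axis along the rail's.
- rail_mouth (a point): In the rail's open mouth, on the centre line, at the height of the lower lips' running face (z = 130 mm; rail x = 0). In front of it is a flare 16 mm long that opens about 8 mm wider to each side and 7 mm higher and lower.
- rail_base (a point): Centre of the channel's floor plan on the top of the stand's base plate (rail x = 125 mm, z = 6 mm). Over it, in the channel, is clamped a black stop with a round knob on top (18 mm across, to z = 157 mm). WHERE IT IS CLAMPED IS NOT MEASURED: home lies 100 to 170 mm in from the mouth (hanger origin, rail x), and the knob's centre 43.5 mm beyond home. Posts are at rail y = -57 mm, x = 35 and 215 mm.
- rail_end (a point): Capped far end of the rail, on the centre line (rail x = 235 mm). Pushing in feels so: nearly free, then 1 to 5 N as the first side roller passes the catch's ball, a drop as the ball clicks into the dent (home), then at once a rubber buffer, 2 to 3 N per mm for 5 mm, then hard. Released so, it springs back home. Push under 12 N; over 32 N summed over all contacts with the rail breaks it.
- catch (a joint): How far the sprung ball of the catch (in the stop, on the rail's -y side) is pushed aside, in m: 0 with nothing at the ball, 0.0045 to 0.007 while the first side roller passes it (narrow end roller: up to 0.003), 0.0015 to 0.0022 when the hanger is home and released with the ball in the dent. Spring 1.6 to 5.5 N.
- pot: Bystander: a like glass pot (48 mm across) with a small knob on its lid, 78 mm tall in all, no rollers. Loose. Origin: centre of underside.
- dish1: Bystander: loose round glass dish, 90 mm across, 14 mm high. Origin: centre of underside.
- dish2: Bystander: another such dish, 90 mm across, 14 mm high. Origin: centre of underside.
- dropper: Bystander: loose small amber bottle, 36 mm across, 75 mm tall. Origin: centre of underside.

How it is judged:
By the outcome, as a careful person would: the job done as asked, in the order asked, and still so for the second after the job is handed in, with the robot touching nothing.
It also fails if it takes over 64 s, if anything falls off the work surface, if the arm or the gripper's body presses on something with over 40 N, if the wrist force passes 120 N, or if a joint passes its speed limit or range.

### The arm

A 6-joint arm with a two-finger parallel gripper is mounted at the origin on the work surface. World frame = base frame: x ahead of the robot, y to its left, z up, the work surface at z = 0. Lengths are in m, angles in rad, forces in N, time in s.
With the tool pointing down it reaches from about 0.275 to 0.825 m from the base axis. Payload 5.2 kg.
Tool frame: the origin (TCP) lies on the centre line of the jaws, within the pads' length; the fingertips stand 14 mm ahead of it and the grasp point (between the pads) lies 5 mm behind it; z points along the fingers, y is the line along which they close (so a half turn about z gives the same grasp; the last joint's range is limited). The gripper opens to 93 mm and grips with 3 to 60 N. Pads are 15 mm wide; open, the fingers measure 128 mm over their backs; the gripper's body (75 mm by 188 mm) begins 65 mm behind the grasp point.
Start: joints at [-1.348, 0.259, 1.535, -0, 1.348, -0.203], TCP at [0.227, -0.501, 0.233] pointing down, gripper open.
Joint ranges: [-3.14, 3.14], [-0.91, 2.08], [0.19, 2.58], [-1.22, 4.36], [0.22, 2.71], [-3.12, 3.12]. Speed limits (rad/s): [2.57, 2.57, 3.14, 3.14, 3.14, 3.14].

### API

Orientations are given as a rotation vector (axis times angle).
In Python, from bench import env gives the robot as it stands.
- The arm moves only by the tool step_arm, never from a script. Its argument "targets" is one flat list of numbers, 4 for each row, row after row: the shift along the world's x, y, z in m, then the turn about the world's z in degrees. A call has 1 to 8 rows; each row is the pose to reach, as a shift and turn from the pose commanded when the call began; what a row does not reach only later rows make up. A row lasts 1/8 s, in which the tool goes at most 62.5 mm and 10.7 degrees, less where a joint would pass 70% of its speed; a pose out of reach is approached as far as the arm can. A call with a gripper value outside its range is refused whole. "claw" is the opening, from -1 (shut) to 1 (fully open), set as the call begins (left out, the last holds). The fingers move at their own pace and stop on an object; "squeeze" is the grip in N (left out, the last holds). Time passes only in rows, so rows that repeat a pose let the fingers close. It gives the time, the measured TCP pose, the force, the opening and the grip force at its end, in the units of the state.
- env.get_obs(): the state, without advancing time (a new reading comes with each control period).
- env.grab_frame(name): name is "scene" or "top" or "wrist"; returns the picture (400x640x3 uint8, blue, green, red); there is no depth.
- env.camera_model(name): a dict with "mtx" (3x3 intrinsics, pixels), "R" (3x3) and "t" (3): a world point X has camera coordinates R X + t. Camera axes: x right, y down, z forward; pixel columns grow to the right and rows downward; lengths in m; the calibration is good to about 2 mm. A picture is of the moment at which its call begins: read the wrist's pose just before it. camera_model takes no time and is no camera call; for the wrist camera it gives the pose at the moment of the call.
- env.sign_off(): hands the job in; it is judged then, once.
The state is a dict: "time": time; "q": joint angles; "dq": joint speeds; "tau": joint torques, N m; "ee_pos": TCP position; "eef_rot": TCP orientation; "wrist_force": force on the tool from outside, world axes, zero at the start; "wrist_torque": the same for the moment, N m; "grip_width": finger opening in m; "grasp_force": force on a finger pad.
Only numpy, scipy, OpenCV 4.12 (cv2) and the standard library are available. Lean on these libraries where they do the work, as an engineer would, in place of code of your own. Each camera call takes 0.05 s, during which the arm holds its last target. There are 200 camera calls.

## Working session

There is one attempt and no reset: what is moved stays moved. The work goes in short steps, Python scripts to look and compute and a tool call to move; the robot and the scene stay as the last step left them, time stands still between calls to the robot, and variables do not carry over. Pictures are saved under pics/ and viewed, at most 10 in all, crops included, and the job is handed in when it is done.

Besides the shell and the picture viewer there is one more tool, called after ">>>" as a command line: name --argument value ..., lists and objects as JSON in quotes. step_arm: Moves the arm, as the interface text tells. Its arguments: {"type":"object","properties":{"targets":{"type":"array"},"claw":{"type":"number"},"squeeze":{"type":"number"}},"required":["targets"]}

```bash
mkdir -p pics
cat > h.py <<'E'
import numpy as np, cv2
from bench import env
def grab(n,f):
    m=env.camera_model(n); im=env.grab_frame(n); cv2.imwrite('pics/'+f,im); return im,m
def ray(m,p):
    K=np.array(m['mtx']);R=np.array(m['R']);t=np.array(m['t'])
    d=R.T@np.linalg.solve(K,[p[0],p[1],1.]); return -R.T@t,d
def on(m,p,z):
    c,d=ray(m,p); return c+d*(z-c[2])/d[2]
def proj(m,X):
    v=np.array(m['mtx'])@(np.array(m['R'])@np.array(X)+np.array(m['t'])); return v[:2]/v[2]
E
python3 - <<'E'
from h import *
for n in('scene','top'):
    im,m=grab(n,n+'1.png'); print(n,np.round(ray(m,(320,200)),3).tolist(),np.round(m['mtx'],0).tolist())
o=env.get_obs(); print(o['time'],o['ee_pos'],o['eef_rot'],o['wrist_force'],o['grip_width'])
E
```

```text
scene [[1.188, -0.497, 0.81], [-0.58, 0.406, -0.706]] [[416.0, 0.0, 314.0], [0.0, 416.0, 192.0], [0.0, 0.0, 1.0]]
top [[0.51, -0.09, 1.097], [0.065, 0.001, -0.998]] [[368.0, 0.0, 317.0], [0.0, 368.0, 198.0], [0.0, 0.0, 1.0]]
0.1 [ 0.22707156 -0.50041876  0.23191371] [-3.06907751e+00 -6.63391522e-01  1.99661998e-05] [ 0.35692829 -0.11897996  0.08322512] 0.093129321124826
```

View pics/scene1.png

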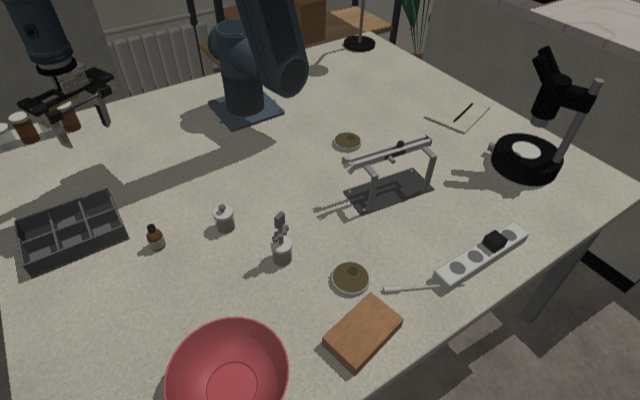

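View pics/top1.png

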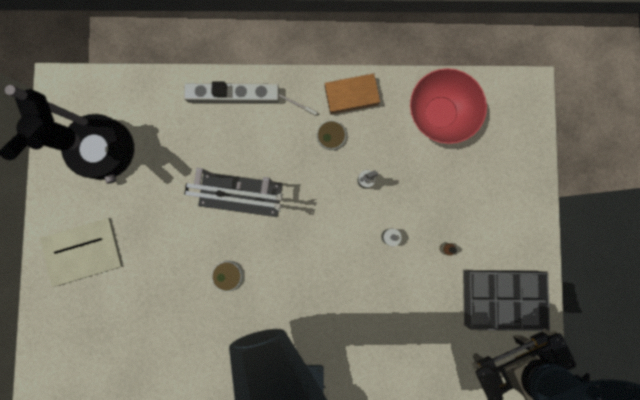

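The scene view shows the hanger at about (281,240) and the rail from about (345,160) to (430,140). In the top view the rail runs from (283,200), the mouth, to (187,187), with the hanger at (367,180). The posts are on world +x, so rail x points roughly along world +y.

Run:
```python
import cv2,numpy as np
t=cv2.imread('pics/top1.png')[155:225,180:400]; s=cv2.imread('pics/scene1.png')[125:275,250:450]
a=cv2.resize(t,None,fx=3.6,fy=3.6,interpolation=cv2.INTER_CUBIC)
b=cv2.resize(s,None,fx=2.2,fy=2.2,interpolation=cv2.INTER_CUBIC)
c=np.zeros((a.shape[0]+b.shape[0],800,3),np.uint8); c[:a.shape[0],:a.shape[1]]=a; c[a.shape[0]:,:b.shape[1]]=b
cv2.imwrite('pics/c1.png',cv2.convertScaleAbs(c,alpha=1.6)); print(c.shape,a.shape)
```

```text
(582, 800, 3) (252, 792, 3)
```

View pics/c1.png

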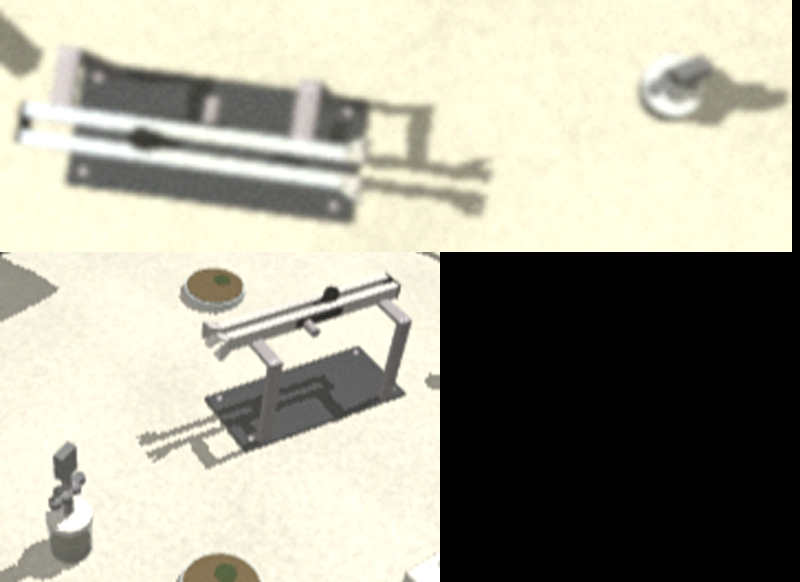

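The crop shows the end cap at (24,122), the flare end near (357,167), the knob at (147,139), the lid centre at (672,86) and the tab at (693,68).

Run:
```python
from h import *
m=env.camera_model('top'); ms=env.camera_model('scene')
f=lambda c:(c[0]/3.6+180,c[1]/3.6+155)
for n,c,z in[('end',(24,122),.145),('mouthflare',(357,167),.145),('knob',(147,139),.157),('lid',(672,86),.06),('tab',(693,68),.156),('tabA',(676,77),.156),('tabB',(707,63),.156)]:
    print(n,np.round(on(m,f(c),z),4))
g=lambda c:(c[0]/2.2+250,(c[1]-252)/2.2+125)
for n,c,z in[('lid',(70,522),.06),('tabtop',(65,449),.156),('knob',(332,294),.157),('endtop',(393,282),.145)]: print(n,np.round(on(ms,g(c),z),4))
```

```text
end [0.5976 0.2588 0.145 ]
mouthflare [0.5671 0.0169 0.145 ]
knob [0.5851 0.1659 0.157 ]
lid [ 0.6383 -0.2209  0.06  ]
tab [ 0.6395 -0.2237  0.156 ]
tabA [ 0.6329 -0.2116  0.156 ]
tabB [ 0.6432 -0.2338  0.156 ]
lid [ 0.6535 -0.2246  0.06  ]
tabtop [ 0.641  -0.2184  0.156 ]
knob [0.5942 0.1694 0.157 ]
endtop [0.605 0.261 0.145]
```

>>> step_arm --targets '[0.045,0.03,0.03,10,0.09,0.06,0.06,20,0.135,0.09,0.08,30,0.18,0.12,0.08,40,0.225,0.15,0.08,50,0.27,0.18,0.08,60,0.315,0.21,0.08,70,0.36,0.24,0.08,80]' --claw 0.1 --squeeze 12

```text
time: 1.1
ee_pos: [0.5884, -0.2596, 0.3121]
eef_rot: [-1.918, -2.487, 0.0]
wrist_force: [0.3, -0.6, 0.5]
grip_width: 0.0513
grasp_force: 0.0
```

>>> step_arm --targets '[0.03,0.02,0,5,0.053,0.038,0,10,0.053,0.038,0,10,0.053,0.038,0,10]'

```text
time: 1.6
ee_pos: [0.6396, -0.2232, 0.3121]
eef_rot: [-1.703, -2.639, 0.001]
wrist_force: [-0.1, -0.1, -0.3]
grip_width: 0.0512
grasp_force: 0.0
```

Run:
```python
from h import *
o=env.get_obs();print(o['time'],o['ee_pos'],o['eef_rot'],o['q'],o['wrist_force'])
im,m=grab('wrist','w1.png'); print(np.round(m['R'],3).tolist(),np.round(ray(m,(320,200)),3).tolist(),proj(m,[.64,-.222,.156]))
```

```text
1.6 [ 0.63962489 -0.22324228  0.31208655] [-1.70286154e+00 -2.63867008e+00  1.10456765e-03] [-4.99765786e-01  4.65829932e-01  1.04418033e+00 -6.17769341e-04
  1.63279062e+00 -9.24403500e-01] [-0.07690628 -0.14587266 -0.32353503]
[[0.911, 0.413, -0.0], [0.401, -0.885, 0.236], [0.097, -0.215, -0.972]] [[0.613, -0.163, 0.464], [0.079, -0.215, -0.974]] [325.56880298 192.42992405]
```

View pics/w1.png

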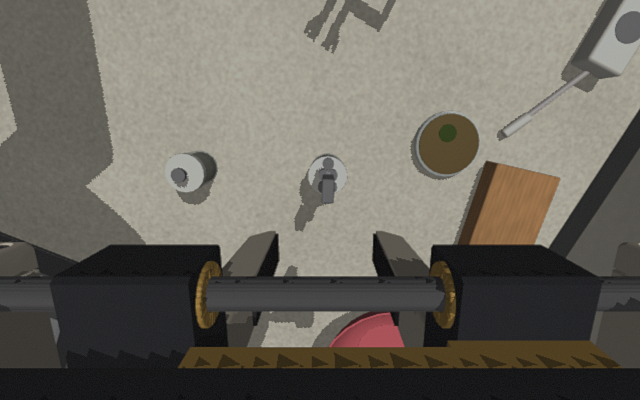

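The wrist view shows the hanger's lid at (327,175) and the tab near (327,188), almost aligned with the jaws. I'll zoom in.

Run:
```python
import cv2
im=cv2.imread('pics/w1.png')[145:215,287:367]
cv2.imwrite('pics/c2.png',cv2.convertScaleAbs(cv2.resize(im,None,fx=8,fy=8,interpolation=cv2.INTER_NEAREST),alpha=1.5))
```

```text
(no output)
```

View pics/c2.png

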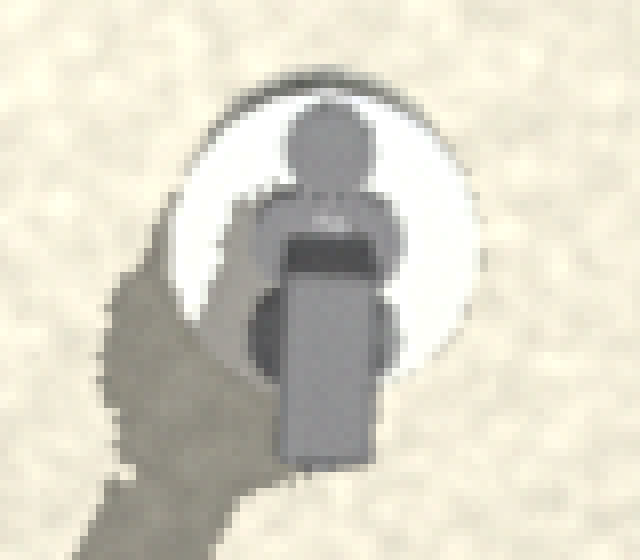

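The tab's top face has crop corners (288,275), (378,278), (370,463) and (280,460). The front end roller's top is at (330,145), and the lid spans columns 168 to 478.

Run:
```python
from h import *
m=env.camera_model('wrist')
P=[on(m,(x/8+286.5,y/8+144.5),.156) for x,y in[(288,275),(378,278),(370,463),(280,460)]]
P=np.array(P);print(P.round(4),P.mean(0))
d=P[0]+P[1]-P[2]-P[3];print('len',np.linalg.norm(d)/2,'yaw',np.degrees(np.arctan2(d[1],d[0])))
e=P[0]-P[1]+P[3]-P[2];print('w',np.linalg.norm(e)/2,np.degrees(np.arctan2(e[1],e[0]))-90)
r=on(m,(330/8+286.5,145/8+144.5),.1);v=r-P.mean(0);print('roller',r,np.linalg.norm(v[:2]),np.degrees(np.arctan2(v[1],v[0])))
from scipy.spatial.transform import Rotation as R
o=env.get_obs();Y=R.from_rotvec(o['eef_rot']).as_matrix()[:,1];print('tooly',np.degrees(np.arctan2(Y[1],Y[0])))
```

```text
[[ 0.6317 -0.2115  0.156 ]
 [ 0.6417 -0.2074  0.156 ]
 [ 0.6504 -0.2286  0.156 ]
 [ 0.6402 -0.2328  0.156 ]] [ 0.64102082 -0.22007664  0.156     ]
len 0.02292634569690899 yaw 112.01980095991541
w 0.010933066398899237 -247.59939298861903
roller [ 0.63292464 -0.20095261  0.1       ] 0.020767206760024567 112.94541903805056
tooly 24.295534864326147
```

>>> step_arm --targets '[0.0015,0.0035,-0.03,-2,0.0015,0.0035,-0.075,-2,0.0015,0.0035,-0.12,-2,0.0015,0.0035,-0.155,-2,0.0015,0.0035,-0.174,-2,0.0015,0.0035,-0.174,-2]'

```text
time: 2.4
ee_pos: [0.6398, -0.2199, 0.137]
eef_rot: [-1.748, -2.606, 0.001]
wrist_force: [-0.5, 0.1, 0.5]
grip_width: 0.0516
grasp_force: 0.0
```

>>> step_arm --targets '[0,0,0,0,0,0,0,0,0,0,0,0,0,0,0,0,0,0,0,0,0,0,0,0]' --claw -1 --squeeze 15

```text
time: 3.15
ee_pos: [0.6418, -0.2194, 0.1389]
eef_rot: [1.747, 2.61, -0.0]
wrist_force: [-0.5, -0.0, 1.6]
grip_width: 0.0117
grasp_force: 15.0
```

>>> step_arm --targets '[0,0,0.02,0,0,0,0.06,0,-0.01,0.03,0.1,-6,-0.03,0.07,0.14,-13,-0.055,0.12,0.18,-20,-0.075,0.16,0.2,-26,-0.082,0.176,0.2,-29.5,-0.082,0.176,0.2,-29.5]'

```text
time: 4.15
ee_pos: [0.5592, -0.0421, 0.3391]
eef_rot: [2.352, 2.083, 0.001]
wrist_force: [0.6, -1.1, -2.2]
grip_width: 0.0118
grasp_force: 15.0
```

>>> step_arm --targets '[0,0,0,0,0,0,0,0]'

```text
time: 4.4
ee_pos: [0.5599, -0.0444, 0.3377]
eef_rot: [-2.355, -2.078, 0.002]
wrist_force: [0.6, -0.5, -1.1]
grip_width: 0.0119
grasp_force: 15.0
```

Run:
```python
from h import *
o=env.get_obs();print(o['time'],o['ee_pos'],o['eef_rot'],o['wrist_force'],o['grip_width'])
im,m=grab('wrist','w2.png'); print(np.round(m['mtx'],0).tolist()); np.save('w2.npy',np.hstack([m['mtx'],m['R'],np.reshape(m['t'],(3,1))]))
```

```text
4.4 [ 0.55991671 -0.04439098  0.33770197] [-2.35452397e+00 -2.07804528e+00  1.54835508e-03] [ 0.57170737 -0.45927661 -1.10525   ] 0.011911428337812197
[[324.0, 0.0, 325.0], [0.0, 324.0, 203.0], [0.0, 0.0, 1.0]]
```

View pics/w2.png

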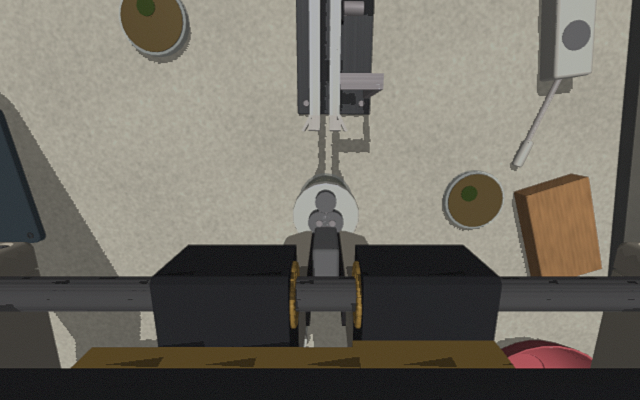

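The rail's two bright lips run up the image at columns 308 to 341, with the flare at rows 113 to 130. The held hanger's head is at (326,208). Next I'll fit lines to the lips.

Run:
```python
from h import *
im=cv2.imread('pics/w2.png');g=im.mean(2)
for r in (2,60,100,112,116,120,124,128,131): print(r,[int(v) for v in g[r,298:352]])
c=cv2.resize(im[80:240,280:380],None,fx=3.7,fy=3.7,interpolation=cv2.INTER_NEAREST)
d=cv2.resize(im[0:135,290:350],None,fx=4.4,fy=4.4,interpolation=cv2.INTER_NEAREST)
o=np.zeros((600,700,3),np.uint8);o[:c.shape[0],:c.shape[1]]=c;o[:d.shape[0],400:400+d.shape[1]]=d
cv2.imwrite('pics/c3.png',cv2.convertScaleAbs(o,alpha=1.5))
```

```text
2 [69, 69, 70, 71, 71, 71, 71, 71, 68, 68, 100, 158, 178, 175, 174, 176, 174, 175, 174, 176, 177, 162, 68, 37, 40, 38, 42, 41, 52, 71, 69, 88, 139, 177, 175, 173, 174, 175, 174, 174, 175, 178, 163, 65, 31, 52, 99, 129, 128, 126, 126, 126, 124, 123]
60 [64, 68, 67, 66, 69, 70, 68, 67, 67, 64, 74, 123, 179, 177, 173, 172, 173, 173, 173, 175, 177, 164, 62, 35, 39, 40, 44, 47, 47, 43, 47, 94, 160, 178, 175, 172, 172, 173, 172, 174, 175, 164, 102, 45, 49, 67, 71, 70, 66, 66, 65, 66, 64, 66]
100 [59, 66, 69, 67, 65, 64, 78, 103, 118, 104, 65, 108, 177, 178, 174, 172, 172, 171, 171, 172, 177, 162, 69, 37, 40, 41, 45, 53, 65, 63, 73, 122, 178, 177, 172, 172, 172, 171, 171, 173, 177, 162, 58, 34, 38, 42, 42, 42, 43, 39, 42, 40, 42, 41]
112 [61, 60, 65, 65, 65, 63, 66, 65, 64, 63, 61, 110, 178, 175, 172, 170, 171, 169, 170, 171, 177, 160, 67, 34, 38, 39, 52, 66, 64, 61, 72, 122, 177, 175, 172, 170, 171, 169, 170, 170, 168, 128, 67, 61, 65, 69, 66, 66, 66, 67, 66, 66, 65, 67]
116 [159, 153, 156, 155, 151, 150, 158, 140, 102, 105, 136, 171, 172, 167, 167, 166, 166, 165, 167, 166, 167, 159, 105, 
[... 522 characters left out ...]
7, 169, 155, 91, 93, 94, 94, 111, 148, 153, 162, 160, 158, 164, 165, 164, 166, 167, 166, 166, 167, 165, 166, 157, 138, 168, 168, 164, 165, 162, 164, 163, 158, 154, 157]
128 [156, 153, 153, 154, 158, 166, 163, 128, 89, 138, 167, 167, 168, 168, 170, 170, 171, 169, 170, 170, 164, 140, 91, 95, 94, 91, 91, 114, 157, 157, 157, 160, 168, 168, 169, 168, 172, 170, 169, 170, 167, 167, 169, 149, 115, 136, 166, 167, 162, 157, 153, 150, 151, 157]
131 [153, 157, 158, 155, 156, 152, 140, 149, 163, 160, 154, 147, 146, 148, 147, 145, 140, 130, 131, 122, 90, 92, 97, 99, 98, 96, 97, 117, 160, 162, 159, 152, 131, 131, 125, 94, 92, 91, 90, 88, 103, 131, 140, 156, 157, 146, 135, 149, 161, 161, 160, 160, 161, 160]
```

View pics/c3.png

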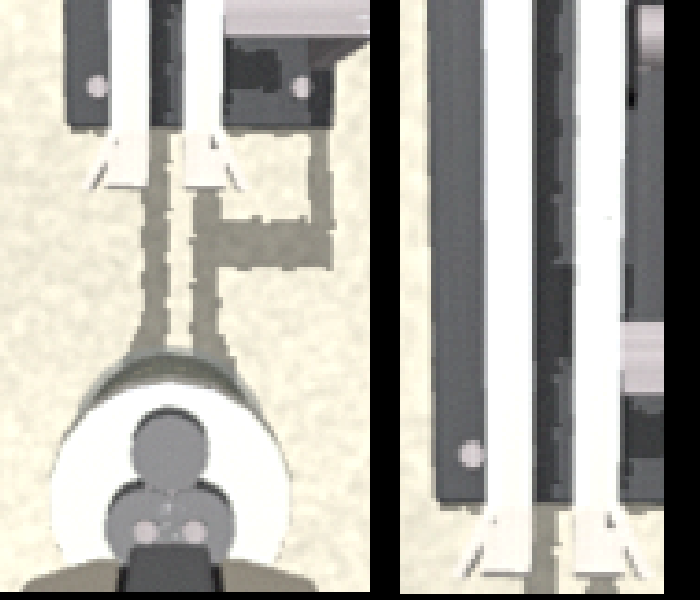

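The flare starts near row 116 and ends at row 130.5. The centre line is at column 324.5, and the held front end roller's top is at (325.9,201.6).

Run:
```python
from h import *
from scipy.spatial.transform import Rotation as R
a=np.load('w2.npy');m=dict(mtx=a[:,:3],R=a[:,3:6],t=a[:,6])
A=on(m,(324.5,2),.145);B=on(m,(324.3,100),.145);M=on(m,(324.4,116),.145);F=on(m,(324.3,130.5),.152)
u=(A-B)/np.linalg.norm(A-B);print(A,B,M,F,np.linalg.norm(A-B),'yaw',np.degrees(np.arctan2(u[1],u[0])),'flare',np.linalg.norm((M-F)[:2]))
o=env.get_obs();X=R.from_rotvec(o['eef_rot']).as_matrix();print('tool y yaw',np.degrees(np.arctan2(X[1,1],X[0,1])),o['ee_pos'])
r=on(m,(325.6,201.2),o['ee_pos'][2]-.039);h=r-20e-3*u;print('roller',r,'origin',h)
n=np.array([-u[1],u[0]]);w=lambda p:(float((p-M)[:2]@u[:2]),float((p-M)[:2]@n))
print('rail coords: tcp',w(o['ee_pos']),'roller',w(r),'u',u,'n',n)
for row in(2,100):print([round(w(on(m,(c,row),.145))[1]*1e3,1) for c in ((308.5,319.5,329.7,340.5) if row==2 else (309.2,319.4,329.1,339.6))])
```

```text
[0.58129019 0.1328484  0.145     ] [0.57004606 0.0444495  0.145     ] [0.56819799 0.02883949 0.145     ] [0.56633454 0.01454024 0.152     ] 0.08911114107492889 yaw 82.75103529471541 flare 0.014420160385590746
tool y yaw -7.148442660754676 [ 0.55991845 -0.04437069  0.33777423]
roller [ 0.56285876 -0.02429667  0.29877423] origin [ 0.56033514 -0.04413682  0.29877423]
rail coords: tcp (-0.07366975921146324, -0.001024366939709237) roller (-0.05338517194243004, -0.0014082227105733144) u [0.12618104 0.99200723 0.        ] n [-0.99200723  0.12618104]
[15.4, 4.9, -4.8, -15.1]
[15.5, 5.1, -4.7, -15.4]
```

>>> step_arm --targets '[-0.0013,0.0002,-0.04,0,-0.0013,0.0002,-0.09,0,-0.0013,0.0002,-0.13,0,-0.0013,0.0002,-0.155,0,-0.0013,0.0002,-0.161,0,-0.0013,0.0002,-0.161,0,-0.0013,0.0002,-0.161,0]'

```text
time: 5.32
ee_pos: [0.5594, -0.0436, 0.179]
eef_rot: [2.353, 2.078, 0.002]
wrist_force: [-0.0, 1.1, -1.6]
grip_width: 0.0123
grasp_force: 15.0
```

Run:
```python
from h import *
for i in range(2):
    im,m=grab('scene',f's{i}.png')
    o=env.get_obs();print(o['time'],o['ee_pos'],o['wrist_force'],o['wrist_torque'])
c=im[120:220,290:400]
cv2.imwrite('pics/c4.png',cv2.convertScaleAbs(cv2.resize(c,None,fx=5.5,fy=5.5,interpolation=cv2.INTER_NEAREST),alpha=1.5))
```

```text
5.375 [ 0.55926829 -0.04352967  0.17905228] [ 0.39649035 -1.08444692 -0.92696013] [-0.01900666 -0.08339886  0.00733444]
5.425 [ 0.55915394 -0.04341595  0.17893811] [-0.50582849 -0.13200469 -1.3726186 ] [-0.0405914  -0.08121768  0.02662393]
```

View pics/c4.png

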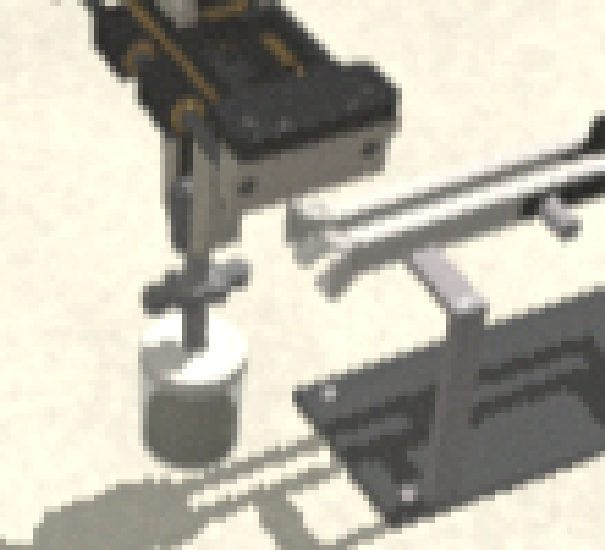

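The hanger hangs upright and in line with the rail, in front of its flare. Now I'll feed it in.

>>> step_arm --targets '[0.0013,0.01,-0.001,0,0.0025,0.02,-0.001,0,0.0035,0.028,-0.001,0,0.0044,0.035,-0.001,0,0.005,0.04,-0.001,0,0.005,0.04,-0.001,0]'

```text
time: 6.18
ee_pos: [0.5634, -0.0028, 0.1766]
eef_rot: [-2.354, -2.08, 0.0]
wrist_force: [-1.2, 0.7, -1.1]
grip_width: 0.0122
grasp_force: 15.0
```

>>> step_arm --targets '[0.0006,0.005,0,0,0.0013,0.01,0,0,0.0019,0.015,0,0,0.0025,0.02,0,0,0.0025,0.02,0,0]'

```text
time: 6.8
ee_pos: [0.5661, 0.0174, 0.1769]
eef_rot: [2.354, 2.08, 0.001]
wrist_force: [-0.3, 0.6, 0.1]
grip_width: 0.0119
grasp_force: 15.0
```

>>> step_arm --targets '[0.0006,0.005,0,0,0.0013,0.01,0,0,0.0019,0.015,0,0,0.0025,0.02,0,0,0.0025,0.02,0,0]'

```text
time: 7.42
ee_pos: [0.5687, 0.0376, 0.1769]
eef_rot: [-2.354, -2.08, -0.002]
wrist_force: [-0.1, 2.1, 2.7]
grip_width: 0.0119
grasp_force: 15.0
```

>>> step_arm --targets '[0.0006,0.005,0,0,0.0013,0.01,0,0,0.0019,0.015,0,0,0.0025,0.02,0,0,0.0025,0.02,0,0]'

```text
time: 8.05
ee_pos: [0.5711, 0.0576, 0.1769]
eef_rot: [-2.354, -2.08, -0.002]
wrist_force: [0.4, 0.3, 5.9]
grip_width: 0.0119
grasp_force: 15.0
```

Run:
```python
from h import *
im,m=grab('wrist','w3.png'); o=env.get_obs();print(o['time'],o['ee_pos'],o['wrist_force'],o['wrist_torque'])
cv2.imwrite('pics/c5.png',cv2.convertScaleAbs(cv2.resize(im[0:260,240:420],None,fx=2.3,fy=2.3),alpha=1.5))
np.save('w3.npy',np.hstack([m['mtx'],m['R'],np.reshape(m['t'],(3,1))]))
```

```text
8.1 [0.57114031 0.05756859 0.17688057] [-0.05281639  1.1733029   5.63949293] [ 0.13985702 -0.05763235 -0.06113365]
```

View pics/c5.png

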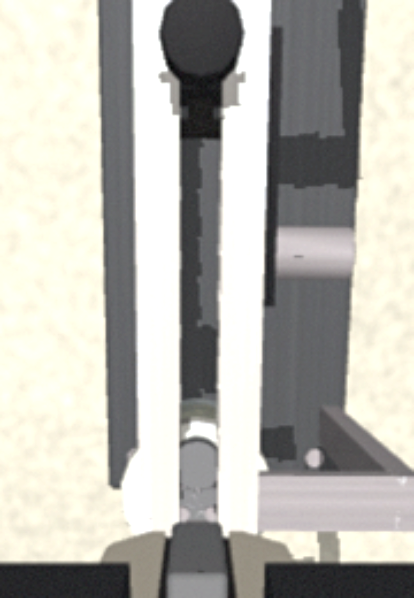

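The front end roller sits in the slot at crop (197,462). The knob is at (201,35) and the catch plunger at (315,252). The z force shows the rollers pressing on the lower lips, so I'll raise slightly and work out where home is.

Run:
```python
from h import *
a=np.load('w3.npy');m=dict(mtx=a[:,:3],R=a[:,3:6],t=a[:,6]);u=np.array([.1262,.992]);n=np.array([-.992,.1262])
k=on(m,(201/2.3+240,35/2.3),.157)[:2]; r=on(m,(197/2.3+240,462/2.3),.138)[:2];M=np.array([.5682,.0285]);t=np.array([.5711,.0576])
for p in(k,r,t):print(p,(p-M)@u,(p-M)@n)
print('home tcp along', (k-t)@u-.0435)
```

```text
[0.58666905 0.17292888] 0.1456042482659621 -9.437555327032688e-05
[0.57419262 0.07793938] 0.049800130007970934 0.0002945676148724259
[0.5711 0.0576] 0.029233179999999998 0.0007956199999999864
home tcp along 0.07287106826596211
```

>>> step_arm --targets '[0,0,0.0005,0,0,0,0.001,0,0,0,0.001,0]'

```text
time: 8.48
ee_pos: [0.5703, 0.0569, 0.1769]
eef_rot: [-2.354, -2.079, 0.002]
wrist_force: [-0.5, 0.3, -1.1]
grip_width: 0.012
grasp_force: 15.0
```

>>> step_arm --targets '[0.001,0.008,0,0,0.002,0.016,0,0,0.003,0.024,0,0,0.004,0.032,0,0,0.005,0.04,0,0,0.005,0.04,0,0]'

```text
time: 9.22
ee_pos: [0.5759, 0.0975, 0.1776]
eef_rot: [-2.354, -2.081, -0.0]
wrist_force: [0.1, -0.1, -2.5]
grip_width: 0.0122
grasp_force: 15.0
```

>>> step_arm --targets '[0.0004,0.003,0,0,0.0008,0.006,0,0,0.0011,0.009,0,0,0.0015,0.012,0,0,0.0015,0.012,0,0]'

```text
time: 9.85
ee_pos: [0.5773, 0.109, 0.1776]
eef_rot: [-2.354, -2.08, 0.0]
wrist_force: [-0.2, -0.2, -1.7]
grip_width: 0.012
grasp_force: 15.0
```

>>> step_arm --targets '[0.0003,0.002,0,0,0.0005,0.004,0,0,0.0008,0.006,0,0,0.0008,0.006,0,0]'

```text
time: 10.35
ee_pos: [0.5783, 0.1149, 0.1777]
eef_rot: [2.354, 2.08, 0.0]
wrist_force: [-1.2, -0.1, -0.9]
grip_width: 0.0118
grasp_force: 15.0
```

>>> step_arm --targets '[0.0001,0.001,0,0,0.0003,0.002,0,0,0.0004,0.003,0,0,0.0004,0.003,0,0]'

```text
time: 10.85
ee_pos: [0.5781, 0.1179, 0.1774]
eef_rot: [-2.354, -2.079, 0.001]
wrist_force: [-3.4, -2.5, -1.9]
grip_width: 0.0119
grasp_force: 15.0
```

>>> step_arm --targets '[0.0001,0.001,0,0,0.0003,0.002,0,0,0.0003,0.002,0,0]'

```text
time: 11.22
ee_pos: [0.5786, 0.1203, 0.1775]
eef_rot: [-2.354, -2.079, 0.0]
wrist_force: [-3.1, -0.1, -1.8]
grip_width: 0.012
grasp_force: 15.0
```

>>> step_arm --targets '[0.0001,0.001,0,0,0.0003,0.002,0,0,0.0003,0.002,0,0]'

```text
time: 11.6
ee_pos: [0.5791, 0.1223, 0.1776]
eef_rot: [-2.354, -2.079, -0.0]
wrist_force: [-4.9, -0.3, -0.9]
grip_width: 0.0122
grasp_force: 15.0
```

>>> step_arm --targets '[0.0001,0.001,0,0,0.0002,0.0015,0,0,0.0002,0.0015,0,0]'

```text
time: 11.98
ee_pos: [0.5793, 0.1235, 0.1776]
eef_rot: [-2.354, -2.079, -0.0]
wrist_force: [-4.6, -0.2, -1.8]
grip_width: 0.012
grasp_force: 15.0
```

>>> step_arm --targets '[0.0001,0.001,0,0,0.0002,0.0015,0,0,0.0002,0.0015,0,0]'

```text
time: 12.35
ee_pos: [0.5796, 0.1251, 0.1777]
eef_rot: [-2.355, -2.079, -0.001]
wrist_force: [-4.3, 1.6, -1.9]
grip_width: 0.012
grasp_force: 15.0
```

>>> step_arm --targets '[0.0001,0.0005,0,0,0.0001,0.001,0,0,0.0001,0.001,0,0]'

```text
time: 12.72
ee_pos: [0.5797, 0.126, 0.1777]
eef_rot: [-2.355, -2.079, -0.0]
wrist_force: [-3.9, 0.9, -1.4]
grip_width: 0.012
grasp_force: 15.0
```

>>> step_arm --targets '[0.0001,0.001,0,0,0.0001,0.001,0,0]'

```text
time: 12.98
ee_pos: [0.5799, 0.1272, 0.1777]
eef_rot: [-2.354, -2.079, -0.001]
wrist_force: [-3.3, 2.2, -1.9]
grip_width: 0.0121
grasp_force: 15.0
```

>>> step_arm --targets '[0.0001,0.001,0,0,0.0001,0.001,0,0]'

```text
time: 13.22
ee_pos: [0.58, 0.1281, 0.1777]
eef_rot: [-2.355, -2.08, -0.001]
wrist_force: [-3.0, 2.4, -1.5]
grip_width: 0.0118
grasp_force: 15.0
```

>>> step_arm --targets '[0.0001,0.001,0,0,0.0001,0.001,0,0]'

```text
time: 13.48
ee_pos: [0.5801, 0.1291, 0.1777]
eef_rot: [-2.355, -2.08, -0.001]
wrist_force: [-3.7, 3.0, -1.6]
grip_width: 0.0119
grasp_force: 15.0
```

>>> step_arm --targets '[0.0001,0.001,0,0,0.0001,0.001,0,0]'

```text
time: 13.72
ee_pos: [0.5803, 0.1301, 0.1777]
eef_rot: [-2.355, -2.08, -0.001]
wrist_force: [-2.5, 3.6, -2.0]
grip_width: 0.0119
grasp_force: 15.0
```

>>> step_arm --targets '[0.0001,0.001,0,0,0.0001,0.001,0,0]'

```text
time: 13.98
ee_pos: [0.5804, 0.1311, 0.1777]
eef_rot: [-2.355, -2.08, -0.001]
wrist_force: [-3.2, 2.7, -1.7]
grip_width: 0.0119
grasp_force: 15.0
```

>>> step_arm --targets '[0.0001,0.001,0,0,0.0001,0.001,0,0]'

```text
time: 14.22
ee_pos: [0.5804, 0.1315, 0.1777]
eef_rot: [2.354, 2.079, -0.001]
wrist_force: [-3.8, 0.0, -0.9]
grip_width: 0.0119
grasp_force: 15.0
```

>>> step_arm --targets '[0.0001,0.001,0,0,0.0001,0.001,0,0]'

```text
time: 14.48
ee_pos: [0.5803, 0.1322, 0.1776]
eef_rot: [2.355, 2.079, -0.001]
wrist_force: [-3.0, -2.3, -0.9]
grip_width: 0.0123
grasp_force: 15.0
```

>>> step_arm --targets '[0.0001,0.0008,0,0,0.0001,0.0008,0,0]'

```text
time: 14.72
ee_pos: [0.5804, 0.1331, 0.1776]
eef_rot: [2.355, 2.079, -0.001]
wrist_force: [-2.7, -3.1, -1.1]
grip_width: 0.0118
grasp_force: 15.0
```

>>> step_arm --targets '[-0.0001,-0.0007,-0.0004,0,-0.0002,-0.0014,-0.0008,0,-0.0002,-0.0014,-0.0008,0]'

```text
time: 15.1
ee_pos: [0.5803, 0.1323, 0.177]
eef_rot: [-2.355, -2.08, -0.001]
wrist_force: [-2.6, -2.2, -0.5]
grip_width: 0.0117
grasp_force: 15.0
```

>>> step_arm --targets '[0,0,0,0,0,0,0,0,0,0,0,0,0,0,0,0]' --claw -0.2

```text
time: 15.6
ee_pos: [0.5806, 0.1323, 0.177]
eef_rot: [2.355, 2.079, 0.001]
wrist_force: [0.5, -0.3, 0.3]
grip_width: 0.037
grasp_force: 0.0
```

>>> step_arm --targets '[0,0,0.01,0,0,0,0.03,0,0,0,0.06,0,0,0,0.09,0,-0.015,-0.04,0.13,0,-0.03,-0.08,0.16,0,-0.03,-0.08,0.16,0,-0.03,-0.08,0.16,0]'

```text
time: 16.6
ee_pos: [0.5503, 0.0525, 0.3368]
eef_rot: [-2.355, -2.079, -0.001]
wrist_force: [0.0, 0.4, -0.8]
grip_width: 0.0373
grasp_force: 0.0
```

Run:
```python
from h import *
o=env.get_obs();print(o['time'],o['ee_pos'],o['wrist_force'],o['grip_width'])
w,m=grab('wrist','w4.png'); s,ms=grab('scene','s4.png')
np.save('w4.npy',np.hstack([m['mtx'],m['R'],np.reshape(m['t'],(3,1))]))
a=cv2.resize(w[0:240,240:400],None,fx=2.5,fy=2.5);b=cv2.resize(s[110:220,320:440],None,fx=3.3,fy=3.3)
o=np.zeros((600,800,3),np.uint8);o[:a.shape[0],:a.shape[1]]=a;o[:b.shape[0],402:402+b.shape[1]]=b[:,:398]
cv2.imwrite('pics/c6.png',cv2.convertScaleAbs(o,alpha=1.5))
```

```text
16.6 [0.55025741 0.05252086 0.33676036] [ 0.0168212   0.35824692 -0.79944814] 0.03728959670140416
```

View pics/c6.png

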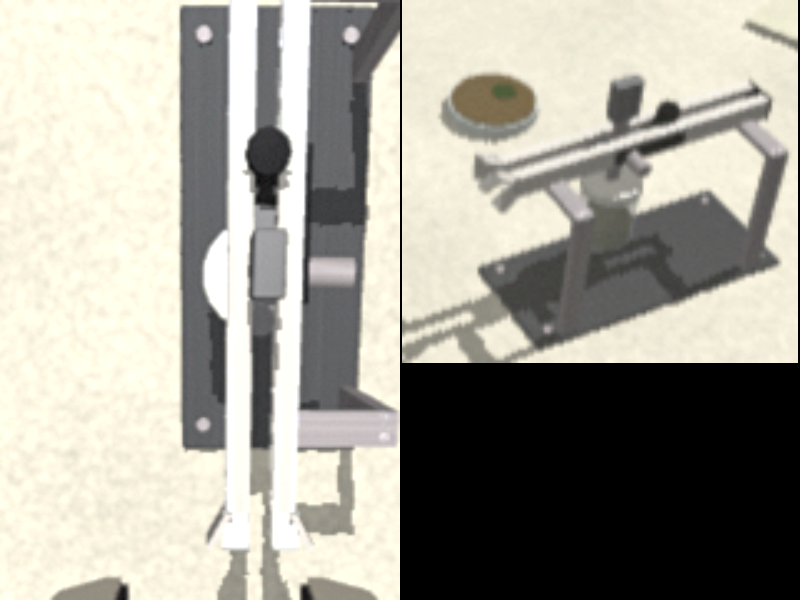

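The pot hangs free: tab top at crop (269,262), level with the catch plunger, and knob at (268,151). I'll check the spacing between tab and knob.

Run:
```python
from h import *
a=np.load('w4.npy');m=dict(mtx=a[:,:3],R=a[:,3:6],t=a[:,6]);u=np.array([.1262,.992])
f=lambda x,y:(x/2.5+239.7,y/2.5-.3)
k=on(m,f(268,151),.157)
for y in (228,297): print(y,(k-on(m,f(269,y),.194))[:2]@u)
```

```text
228 0.031363300463836785
297 0.054448192004170955
```

```bash
python3 -c "
from bench import env
print(env.sign_off())"
```

```text
the job is handed in; nothing more can be done
None
```

The roller-head pot is back on the rail, released and hanging in the spring catch. I felt the click and then the buffer, and a last picture put the tab about 43 mm short of the knob (43.5 mm expected at home). The job was handed in at about 17 s, and no verdict came back.

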